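# Fit the spring-loaded roller into the bench conveyor

## Robot

A 7-joint arm with a two-finger parallel gripper is mounted at the origin on the work surface. World frame = base frame: x ahead of the robot, y to its left, z up, the work surface at z = 0. Lengths are in m, angles in rad, forces in N, time in s.
With the tool pointing down it reaches from about 0.4 to 0.875 m from the base axis. Payload 19.3 kg.
Tool frame: the origin (TCP) lies midway between the tips of the shut fingers; the grasp point (between the pads) lies 19 mm behind it (tcp_to_grasp is the distance from the TCP to the grasp point, in m); z points along the fingers, y is the line along which they close (so a half turn about z gives the same grasp; the last joint's range is limited). The gripper opens to 85 mm and grips with 20 to 120 N. Pads are 22 mm wide; open, the fingers measure 114 mm over their backs; the gripper's body (76 mm by 85 mm) begins 54 mm behind the grasp point. The pads swing forward as they close: fully open they stand 13 mm farther back than shut.
Start: joints at [-1.184, 0.521, -0.036, 1.599, 0.021, 1.021, -0.113], TCP at [0.276, 0.561, 0.231] pointing down, gripper open.
Joint ranges: [-2.91, 2.91], [-0.3, 2.13], [-1.5, 1.42], [0.17, 2.43], [-1.26, 4.41], [0.16, 1.93], [-2.52, 2.52]. Speed limits (rad/s): [1.89, 1.89, 2.39, 2.39, 3.01, 3.01, 3.01].

## Interface

Orientations are given as a unit quaternion [w, x, y, z].
In Python, from station import get_obs, snapshot, camera_info, job_done, tcp_to_grasp gives the robot as it stands.
- The arm moves only by the shell command python3 -m crank 'ROWS' [OPENING]. ROWS is JSON, a list of rows, each an object with "delta_pos": the shift along the tool's x, y, z in units of 30 mm (1.0 is 30 mm), a list of three; "turn": the turn about the tool's z in units of 5 degrees (1.0 is 5 degrees). In form: [{"delta_pos": [tx, ty, tz], "turn": turn}, ...]. A call has 1 to 10 rows; each row shifts and turns the commanded pose from where the row before left it, along the tool's axes as they then stand; what a row does not reach is not made up. A row lasts 1/10 s, in which the tool goes at most 50 mm and 8.59 degrees, less where a joint would pass 70% of its speed; a pose out of reach is approached as far as the arm can. A call is refused whole if a number of a shift passes 1 or a number of a turn 1, either way. A call with a gripper value outside its range is refused whole. OPENING is the closure in counts, from 0 (fully open) to 255 (shut), set as the call begins (- or left out, the last holds). The fingers move at their own pace and stop on an object; the grip force is fixed at half the most. Time passes only in rows, so rows that do not move let the fingers close. It gives the time, the measured TCP pose, the force, the opening and the grip force at its end, in the units of the state.
- get_obs(): the state, without advancing time (a new reading comes with each control period).
- snapshot(name): name is "scene" or "top" or "wrist"; returns (picture, depth): 384x512x3 uint8, red, green, blue; 384x512 float32, m along the optical axis (not along the pixel's ray), 0 where there is no reading.
- camera_info(name): a dict with "K" (3x3 intrinsics, pixels), "dist" ([k1, k2, p1, p2, k3] as OpenCV has them; the pictures are not rectified), "R" (3x3) and "t" (3): a world point X has camera coordinates R X + t. Camera axes: x right, y down, z forward; pixel columns grow to the right and rows downward; lengths in m; the calibration is good to about 2 mm. A picture is of the moment at which its call begins: read the wrist's pose just before it. camera_info takes no time and is no camera call; for the wrist camera it gives the pose at the moment of the call.
- job_done(): hands the job in; it is judged then, once.
The state is a dict: "clock": time; "qpos": joint angles; "qd": joint speeds; "joint_torque": joint torques, N m; "tool_pos": TCP position; "ee_rot": TCP orientation; "ft_force": force on the tool from outside, world axes, zero at the start; "ft_torque": the same for the moment, N m; "grip_width": finger opening in m; "gripper_force": force on a finger pad.
Only numpy, scipy, OpenCV 4.12 (cv2) and the standard library are available. Lean on these libraries where they do the work, as an engineer would, in place of code of your own. Each camera call takes 0.05 s, during which the arm holds its last target. There are 200 camera calls.

## Task

Take the blue spring-pin roller out of the sloping rack and fit it into the empty middle bay of the small roller conveyor: put its brass spring pin into one brass end cup, push to compress the spring, swing the other end down into line with the opposite cup, and let the spring seat it so that both ends sit fully home in their cups, then let go. After that push the red-knobbed brake lever fully over to its far side. Leave the worn brown roller and everything else on the bench where it is.

Things in the scene. Friction and masses are not known exactly. Their poses are not given: they have to be found in the camera images.
- conveyor: Fixed roller conveyor, left or right of the robot. Grey rails (270 mm long, top 120 mm high) carry fixed blue rollers (38 mm diameter, axis 100 mm high) 90 mm to either side of the empty middle bay. Origin on the table under the empty bay's middle; x runs from near rail to far rail (yaw within 0.2 rad), y along the rails, z up. Green brake box (140 x 64 x 50 mm) at its -y end.
- cup_near (a point): Brass end cup of the empty bay on the near rail: this point is the centre of its flat floor, 86.5 mm from the conveyor's middle, 100 mm above the table. The round socket is 24 mm in inner diameter, 10 mm deep, 32 mm outer diameter, and opens along the conveyor's +x towards the other cup.
- cup_far (a point): The same brass cup on the far rail, opening along the conveyor's -x: centre of its floor, 173 mm from the near cup's floor (153 mm between the cups' mouths). The roller may go in either way round. Pins 12 mm thick rest about 6 mm below the cup's axis.
- roller: The roller to fit: blue tube 38 mm diameter, 114 mm long, about 0.35 kg. Origin at the tube's middle; x along its axis towards the plain steel end. Tube from x = -57 to +57 mm; black hubs (24 mm diameter) reach -65 and +62 mm. Starts in one of the rack's two cradles, axis sloping 30 degrees, brass pin end low and towards the robot.
- pin_tip (a point): Rounded tip of the roller's brass spring pin (12 mm diameter), 101 mm from the tube's middle (x = -101 mm) when out; it moves into the roller as the spring is compressed.
- plain_tip (a point): Rounded tip of the roller's fixed steel pin (12 mm diameter) at x = +78 mm. The roller is 179 mm from tip to tip with its spring pin out, 173 mm when fitted; it must be shorter than 163 mm for its plain end to pass the rim of the second cup.
- roller_pin (a joint): How far the spring pin is pressed in, 0 (out) to 0.026 m (bottomed). The spring pushes with 4 N at 0 and 17 N at 0.026 (500 N/m); about 0.006 when fitted.
- lever (a joint): Brake lever angle: about 0 leaning to the near side (conveyor -x), 1.0 rad leaning fully to the far side (+x). Stays where it is left; light friction.
- lever_tip (a point): Centre of the red ball (26 mm diameter) on the lever, 80 mm from its pivot, which lies at x = -30, y = -150 mm, z = 72 mm in the conveyor's frame and turns about the conveyor's y; the ball is about 142 mm above the table at either end of its 77 mm swing (152 mm midway).
- rack: Fixed plywood rack, 190 x 190 mm base (its middle 12 mm beyond the origin in x), two black cradles at y = +45 and -45 mm sloping up 30 degrees along its +x. Origin on the table; lying tubes' middles are 110 mm above the table at x = 0. Each cradle holds a tube near both ends, its middle free; a low stop stands at the tube's lower end. Yaw within 0.3 rad.
- worn_roller: Bystander: worn rust-brown roller of the same tube size in the rack's other cradle; must stay. Origin at the middle of its tube.
- flap_disc: Bystander: dark red abrasive disc, 116 mm diameter, 16 mm high, flat on the table beyond the rack. Origin at the centre of its underside.
- oil_bottle: Bystander: white bottle with red cap, 60 mm diameter, 170 mm tall, beyond the rack. Origin at the centre of its underside.
- jar: Bystander: glass jar with steel lid, 68 mm diameter, 100 mm tall, beyond the conveyor. Origin at the centre of its underside.
- mug: Bystander: white mug, 80 mm diameter, 90 mm tall, at the back of the bench. Origin at the centre of its underside.
- wrench: Bystander: steel wrench lying flat between robot and rack. Origin at the centre of its underside.
- brush: Bystander: bench brush lying flat between robot and conveyor. Origin at the centre of its underside.

How it is judged:
By the outcome, as a careful person would: the job done as asked, in the order asked, and still so for the second after the job is handed in, with the robot touching nothing.
It also fails if it takes over 54 s, if anything falls off the work surface, if the arm or the gripper's body presses on something with over 40 N, if the wrist force passes 120 N, or if a joint passes its speed limit or range.

## Working session

There is one attempt and no reset: what is moved stays moved. The work goes in short steps, Python scripts to look and compute and a shell command to move; the robot and the scene stay as the last step left them, time stands still between calls to the robot, and variables do not carry over. Pictures are saved under pics/ and viewed, at most 10 in all, crops included, and the job is handed in when it is done.

```bash
ls; mkdir -p pics
cat > h.py <<'E'
import numpy as np, cv2
from station import *
def shot(n,f=None):
    c=camera_info(n); p,d=snapshot(n)
    if f: cv2.imwrite('pics/'+f,p[:,:,::-1])
    return p,d,c
def rays(c,uv):
    uv=np.asarray(uv,float).reshape(-1,1,2)
    K=np.array(c['K']);R=np.array(c['R']);t=np.array(c['t'])
    n=cv2.undistortPoints(uv,K,np.array(c['dist'],float)).reshape(-1,2)
    return -R.T@t, np.c_[n,np.ones(len(n))]@R
def onz(c,uv,z):
    o,r=rays(c,uv); return o+r*((z-o[2])/r[:,2])[:,None]
def cloud(c,d):
    v,u=np.mgrid[:d.shape[0],:d.shape[1]]
    o,r=rays(c,np.stack([u.ravel(),v.ravel()],1))
    P=o+r*d.ravel()[:,None]; P[d.ravel()<=0]=np.nan
    return P.reshape(d.shape+(3,))
def proj(c,X):
    return cv2.projectPoints(np.asarray(X,float).reshape(-1,1,3),cv2.Rodrigues(np.array(c['R']))[0],np.array(c['t'],float),np.array(c['K']),np.array(c['dist'],float))[0].reshape(-1,2)
E
python3 - <<'E'
from h import *
o=get_obs(); print({k:np.round(v,3) for k,v in o.items()}, tcp_to_grasp)
for n in ('scene','top'):
    p,d,c=shot(n); np.savez('pics/%s0.npz'%n,p=p,d=d); print(n,np.round(-np.array(c['R']).T@c['t'],3))
    cv2.imwrite(f'pics/{n}0.png',p[:,:,::-1])
E
```

```text
pics
{'clock': np.float64(0.0), 'qpos': array([-1.184,  0.522, -0.036,  1.6  ,  0.021,  1.021, -0.113]), 'qd': array([-0.   ,  0.001,  0.   , -0.   , -0.001,  0.001,  0.001]), 'joint_torque': array([ 1.0000e-03, -9.2712e+01,  1.9810e+00, -3.6995e+01,  1.8000e-02,
        8.0000e-03,  0.0000e+00]), 'tool_pos': array([0.276, 0.561, 0.231]), 'ee_rot': array([-0.   ,  0.226,  0.974, -0.001]), 'ft_force': array([0.524, 1.716, 0.327]), 'ft_torque': array([ 0.038, -0.011, -0.004]), 'gripper_force': np.float64(0.0), 'grip_width': np.float64(0.085)} 0.0187
scene [1.191 0.406 0.819]
top [ 0.486 -0.073  0.969]
```

View pics/top0.png

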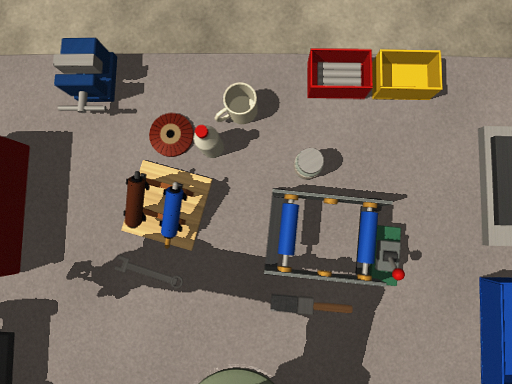

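View pics/scene0.png

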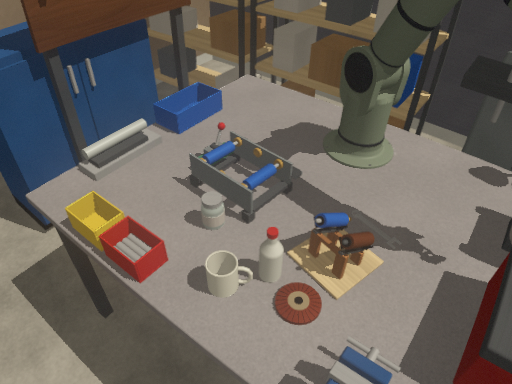

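The top view shows the blue roller at about (172,212) with its brass pin at (167,242), and the worn roller at (136,202). The empty-bay cups are at about (324,273) and (330,201), and the red knob is at (398,274). The scene view confirms the layout.

Run:
```python
from h import *
for n in ('top','scene'):
    z=np.load(f'pics/{n}0.npz');p,d=z['p'],z['d'];c=camera_info(n);P=cloud(c,d)
    hsv=cv2.cvtColor(p,cv2.COLOR_RGB2HSV)
    for nm,lo,hi in (('blue',(105,120,50),(125,255,255)),('brass',(10,120,100),(24,255,255)),('red',(0,200,120),(6,255,255)),('brown',(3,80,20),(12,200,110))):
        m=cv2.inRange(hsv,lo,hi)
        k,l,s,ce=cv2.connectedComponentsWithStats(m)
        for i in range(1,k):
            if s[i,4]<12: continue
            Q=P[l==i]; 
            md=np.nanmedian(Q,0)
            if not(0.3<md[0]<0.9 and abs(md[1])<.5): continue
            x=''
            if nm in('blue','brown') and s[i,4]>100:
                r=cv2.minAreaRect(np.argwhere(l==i)[:,::-1].astype(np.float32)); x=np.round(r[0]+r[1]+(r[2],),1)
                S=Q[~np.isnan(Q).any(1)]; w=np.linalg.svd(S-S.mean(0),full_matrices=False)[2][0]; x=(x,np.round(w,3))
            print(n,nm,s[i,4],np.round(ce[i],1),np.round(md,3),np.round(np.nanmax(Q[:,2]),3),x)
```

```text
top blue 467 [74.  79.6] [0.823 0.398 0.125] 0.13 (array([73.5, 80. , 12. , 39. , 90. ]), array([-0.001,  1.   ,  0.005]))
top blue 44 [105.4  78.9] [0.863 0.364 0.03 ] 0.087 
top blue 16 [75.6 96.6] [0.813 0.442 0.03 ] 0.054 
top blue 32 [93.8 97.4] [0.812 0.392 0.03 ] 0.075 
top blue 730 [170.9 213. ] [0.512 0.149 0.126] 0.155 (array([170.5, 212.3,  17.1,  49.6,   8.4]), array([-0.838,  0.22 , -0.499]))
top blue 838 [287.7 228.8] [ 0.482 -0.113  0.116] 0.122 (array([287.6, 228.7,  16.5,  51.3,   5.4]), array([-0.996,  0.085, -0.002]))
top blue 886 [367.1 237. ] [ 0.467 -0.289  0.115] 0.123 (array([367.2, 237. ,  17.2,  51.7,   4.6]), array([-0.996,  0.088,  0.01 ]))
top brass 3072 [408.3  74.4] [ 0.886 -0.424  0.03 ] 0.084 
top brass 17 [372.  70.] [ 0.899 -0.333  0.013] 0.079 
top brass 43 [172.9 130.8] [0.734 0.179 0.016] 0.02 
top brass 2331 [175.4 207.1] [0.533 0.156 0.01 ] 0.128 
top brass 56 [289.9 196.2] [ 0.556 -0.117  0.114] 0.117 
top brass 66 [329.6 200.5] [ 0.548 -0.207  0.113] 0.118 
top brass 62 [369.  204.3] [ 0.541 -0.295  0.114] 0.119 
top brass 24 [128.8 224.8] [0
[... 1682 characters left out ...]
103 
scene brass 27 [338.1 234. ] [0.501 0.171 0.057] 0.06 
scene brass 132 [362.8 237.8] [0.536 0.25  0.128] 0.156 
scene brass 28 [318.1 247.6] [0.572 0.153 0.051] 0.086 
scene brass 33 [360.2 257. ] [0.523 0.256 0.047] 0.061 
scene brass 75 [343.7 264.9] [0.595 0.239 0.071] 0.102 
scene brown 31 [132.8 232.2] [ 0.832 -0.311  0.026] 0.051 
scene brown 82 [332.8 240. ] [0.506 0.166 0.053] 0.126 
scene brown 33 [316.  237.4] [0.575 0.143 0.089] 0.097 
scene brown 315 [358.3 240.2] [0.554 0.246 0.128] 0.156 (array([357.3, 240. ,  16.1,  33.6,  82.9]), array([ 0.819, -0.103,  0.565]))
scene brown 35 [313.3 244.1] [0.573 0.136 0.06 ] 0.078 
scene brown 71 [290.4 319.3] [0.773 0.202 0.008] 0.013
```

Run:
```python
from h import *
from scipy.optimize import least_squares
S=[]
for n in ('top','scene'):
    z=np.load(f'pics/{n}0.npz');p,d=z['p'],z['d'];c=camera_info(n);P=cloud(c,d)
    m=cv2.inRange(cv2.cvtColor(p,cv2.COLOR_RGB2HSV),(105,120,30),(125,255,255))
    m=cv2.erode(m,np.ones((2,2)))>0
    Q=P[m];Q=Q[np.isfinite(Q).all(1)];Q=Q[(abs(Q[:,0]-.52)<.09)&(abs(Q[:,1]-.15)<.06)&(Q[:,2]>.06)]
    S.append(Q);print(n,len(Q))
def fit(Q):
    def f(a):
        u=np.array([np.cos(a[3])*np.cos(a[2]),np.sin(a[3])*np.cos(a[2]),np.sin(a[2])])
        o=np.array([.515,a[0],a[1]]); v=Q-o
        return np.linalg.norm(v-np.outer(v@u,u),axis=1)-.019
    r=least_squares(f,[.15,.11,.52,-.25],loss='soft_l1',f_scale=.001);a=r.x
    u=np.array([np.cos(a[3])*np.cos(a[2]),np.sin(a[3])*np.cos(a[2]),np.sin(a[2])]);o=np.array([.515,a[0],a[1]])
    s=np.sort((Q-o)@u); 
    lo,hi=s[2],s[-3]
    print('ang',np.degrees(a[2:]),'o',o.round(4),'ext',lo.round(4),hi.round(4),'mid',(o+u*(lo+hi)/2).round(4),'at z.110',(o+u*(.11-o[2])/u[2]).round(4),'rms',np.std(r.fun).round(4))
for Q in S+[np.vstack(S)]: fit(Q)
```

```text
top 671
scene 275
ang [ 29.9627254  -14.52058828] o [0.515  0.1518 0.1093] ext -0.0575 0.0583 mid [0.5153 0.1517 0.1095] at z.110 [0.5162 0.1515 0.11  ] rms 0.0012
ang [ 29.86207898 -14.83307979] o [0.515  0.1512 0.1106] ext -0.0532 0.0581 mid [0.517  0.1507 0.1118] at z.110 [0.514  0.1515 0.11  ] rms 0.0009
ang [ 29.93311444 -14.67111887] o [0.515  0.1518 0.1095] ext -0.0576 0.0588 mid [0.5155 0.1516 0.1098] at z.110 [0.5159 0.1516 0.11  ] rms 0.0011
```

```bash
cat > go.py <<'E'
import sys; from h import *
# usage: go.py x y z yaw_deg(of tool x + 180)  -> total turn units, then shift units in the turned tool axes
def pose():
    o=get_obs(); w,x,y,z=o['ee_rot']; tx=np.array([1-2*(y*y+z*z),2*(x*y+w*z)]); return o,np.degrees(np.arctan2(tx[1],tx[0]))
def plan(X,yaw):
    o,a=pose(); t=(yaw+180-a+180)%360-180
    b=np.radians(yaw+180); d=np.array(X)-o['tool_pos']
    print('t',round(o['clock'],2),'pos',o['tool_pos'].round(4),'yaw',round((a-180)%360-360,2),'F',o['ft_force'].round(1),'M',o['ft_torque'].round(2),'w',round(o['grip_width'],4),'g',round(o['gripper_force'],1))
    print('turn',round(-t/5,2),'shift',np.round(np.array([d[0]*np.cos(b)+d[1]*np.sin(b),d[0]*np.sin(b)-d[1]*np.cos(b),-d[2]])/.03,2))
if __name__=='__main__': a=list(map(float,sys.argv[1:])); plan(a[:3],a[3])
E
python3 go.py .5157 .1515 .231 -14.65
python3 -m crank '[{"delta_pos":[0,0,0],"turn":-0.76},{"delta_pos":[0,0,0],"turn":-0.76},{"delta_pos":[0,0,0],"turn":-0.76}]' 0
python3 -m crank '[{"delta_pos":[-0.4,-0.4,0],"turn":0},{"delta_pos":[-0.7,-0.7,0],"turn":0},{"delta_pos":[-0.7,-0.7,0],"turn":0},{"delta_pos":[-0.7,-0.7,0],"turn":0},{"delta_pos":[-0.7,-0.7,0],"turn":0},{"delta_pos":[-0.7,-0.7,0],"turn":0},{"delta_pos":[-0.7,-0.7,0],"turn":0},{"delta_pos":[-0.7,-0.7,0],"turn":0}]'
python3 go.py .5157 .1515 .231 -14.65
```

```text
t 0.1 pos [0.2756 0.5606 0.2308] yaw -26.17 F [-0.6  0.3  0.1] M [-0.02  0.   -0.01] w 0.0859 g 0.0
turn -2.3 shift [-1.119e+01 -1.117e+01 -1.000e-02]
clock: 0.4
tool_pos: [0.2756, 0.5607, 0.2309]
ee_rot: [-0.0, 0.127, 0.992, -0.0]
ft_force: [0.0, 0.8, 0.1]
grip_width: 0.0852
gripper_force: 0.0
clock: 1.2
tool_pos: [0.3895, 0.3646, 0.2312]
ee_rot: [0.0, 0.13, 0.992, -0.0]
ft_force: [0.5, 0.8, 0.1]
grip_width: 0.0853
gripper_force: 0.0
t 1.2 pos [0.3895 0.3646 0.2312] yaw -14.89 F [0.5 0.8 0.1] M [ 0.05 -0.05  0.01] w 0.0853 g 0.0
turn -0.05 shift [-5.86 -5.81  0.01]
```

```bash
python3 -m crank '[{"delta_pos":[-0.7,-0.7,0],"turn":0},{"delta_pos":[-0.7,-0.7,0],"turn":0},{"delta_pos":[-0.7,-0.7,0],"turn":0},{"delta_pos":[-0.7,-0.7,0],"turn":0},{"delta_pos":[-0.7,-0.7,0],"turn":0},{"delta_pos":[-0.7,-0.7,0],"turn":0},{"delta_pos":[-0.7,-0.7,0],"turn":0},{"delta_pos":[-0.6,-0.6,0],"turn":0},{"delta_pos":[-0.3,-0.3,0],"turn":0},{"delta_pos":[0,0,0],"turn":0}]' >/dev/null
python3 go.py .5157 .1515 .088 -14.65
python3 - <<'E'
from h import *
p,d,c=shot('wrist','w1.png')
print(proj(c,[[.5157,.1515,.110]]))
E
```

```text
t 2.2 pos [0.5131 0.1521 0.2312] yaw -14.97 F [-0.4  0.4 -0.7] M [-0.03  0.03  0.02] w 0.0855 g 0.0
turn -0.06 shift [-0.09  0.    4.77]
[[251.16497659 187.44147776]]
```

View pics/w1.png

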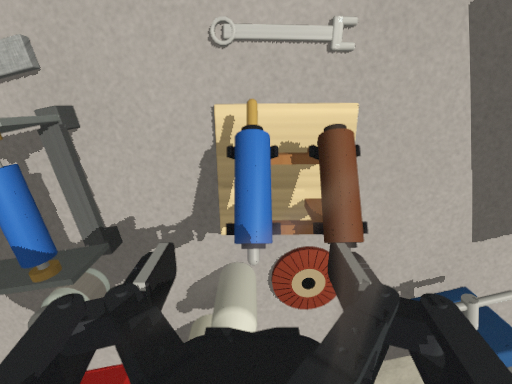

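The wrist view shows the blue tube's middle at about (253,186). It projects to (251,187), so the estimate holds. I'll descend and grip.

```bash
python3 -m crank '[{"delta_pos":[-0.09,0,0.6],"turn":-0.06},{"delta_pos":[0,0,0.7],"turn":0},{"delta_pos":[0,0,0.7],"turn":0},{"delta_pos":[0,0,0.7],"turn":0},{"delta_pos":[0,0,0.7],"turn":0},{"delta_pos":[0,0,0.6],"turn":0},{"delta_pos":[0,0,0.5],"turn":0},{"delta_pos":[0,0,0.27],"turn":0},{"delta_pos":[0,0,0],"turn":0}]' >/dev/null
python3 go.py .5157 .1515 .088 -14.65
python3 -m crank '[{"delta_pos":[0,0,0],"turn":0},{"delta_pos":[0,0,0],"turn":0},{"delta_pos":[0,0,0],"turn":0},{"delta_pos":[0,0,0],"turn":0},{"delta_pos":[0,0,0],"turn":0},{"delta_pos":[0,0,0],"turn":0},{"delta_pos":[0,0,0],"turn":0},{"delta_pos":[0,0,0],"turn":0}]' 255
python3 go.py .5157 .1515 .088 -14.65
python3 -m crank '[{"delta_pos":[0,0,-0.2],"turn":0},{"delta_pos":[0,0,-0.4],"turn":0},{"delta_pos":[0,0,-0.6],"turn":0},{"delta_pos":[0,0,-0.7],"turn":0},{"delta_pos":[0,0,-0.7],"turn":0},{"delta_pos":[0,0,-0.7],"turn":0},{"delta_pos":[0,0,-0.5],"turn":0},{"delta_pos":[0,0,0],"turn":0}]' 
python3 go.py .456 -.20 .220 -4.95
python3 - <<'E'
from h import *
shot('wrist','w2.png')
E
```

```text
t 3.15 pos [0.5145 0.154  0.0875] yaw -14.42 F [ 0.6 -0.4 -0.2] M [-0.04 -0.04 -0.02] w 0.0855 g 0.0
turn 0.05 shift [-0.06 -0.07 -0.02]
clock: 3.95
tool_pos: [0.5154, 0.1523, 0.089]
ee_rot: [0.0, 0.126, 0.992, -0.0]
ft_force: [-4.1, -6.6, 13.2]
grip_width: 0.0369
gripper_force: 58.5
t 3.95 pos [0.5154 0.1523 0.089 ] yaw -14.51 F [-4.1 -6.6 13.2] M [-1.53  0.85  0.19] w 0.0369 g 58.5
turn 0.03 shift [-0.02 -0.02  0.03]
clock: 4.75
tool_pos: [0.5162, 0.1537, 0.2047]
ee_rot: [0.002, 0.126, 0.992, 0.001]
ft_force: [0.3, 0.1, -4.8]
grip_width: 0.0365
gripper_force: 60.7
t 4.75 pos [0.5162 0.1537 0.2047] yaw -14.48 F [ 0.3  0.1 -4.8] M [-0.04 -0.05 -0.01] w 0.0365 g 60.7
turn -1.91 shift [  0.98 -11.92  -0.51]
```

View pics/w2.png

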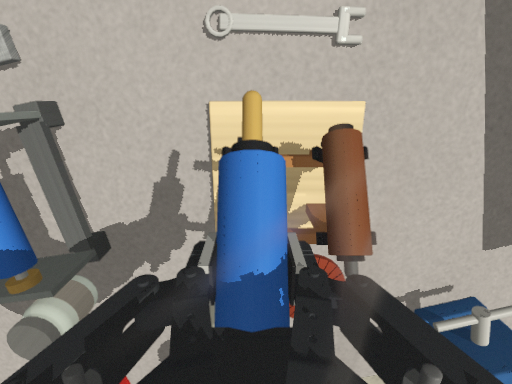

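The roller is held and clear, with the brass pin tip at about (253,93). Next I'll measure its pose in the hand.

```bash
cat > held.py <<'E'
from h import *
from scipy.optimize import least_squares
from go import pose
def held(ee=None,fn=None):
    o,a=pose(); p,d,c=shot('wrist',fn); P=cloud(c,d)
    hs=cv2.cvtColor(p,cv2.COLOR_RGB2HSV)
    T=o['tool_pos']
    def pick(lo,hi):
        m=cv2.erode(cv2.inRange(hs,lo,hi),np.ones((3,3)))>0
        Q=P[m];Q=Q[np.isfinite(Q).all(1)]; return Q[(np.linalg.norm(Q-T-[0,0,.02],axis=1)<.13)]
    Q=pick((105,120,30),(125,255,255)); b=np.radians(a+180)
    Q=Q[np.abs((Q-T)@[-np.sin(b),np.cos(b),0])<.03]
    def U(a): return np.array([np.cos(a[3])*np.cos(a[2]),np.sin(a[3])*np.cos(a[2]),np.sin(a[2])])
    O=lambda a: T+np.array([-a[0]*np.sin(b),a[0]*np.cos(b),a[1]])
    def f(a):
        v=Q-O(a);u=U(a);return np.linalg.norm(v-np.outer(v@u,u),axis=1)-.019
    r=least_squares(f,[0,.02,.4,b],loss='soft_l1',f_scale=.001);u=U(r.x);oo=O(r.x)
    s=np.sort((Q-oo)@u); mid=oo+u*(s[3]+.057)
    B=pick((10,120,60),(26,255,255)); B=B[np.linalg.norm((B-oo)-np.outer((B-oo)@u,u),axis=1)<.009] if len(B) else B
    tip=(np.sort((B-oo)@u)[1] if len(B)>3 else np.nan)
    print('slope,yaw',np.degrees(r.x[2:]).round(2),'n',len(Q),'rms',r.fun.std().round(4),'mid(low end+57)',mid.round(4),'low/high ext',(s[3],s[-3]),'tip s rel mid',tip-s[3]-.057,len(B))
    print('TCP',T.round(4),'mid-TCP along/lat/z',np.round([(mid-T)[:2]@[np.cos(b),np.sin(b)],(mid-T)[:2]@[-np.sin(b),np.cos(b)],(mid-T)[2]],4),'pin tip',(mid-.101*u).round(4),'plain tip',(mid+.078*u).round(4))
    return p,d,c,mid,u
if __name__=='__main__': held()
E
python3 held.py
```

```text
slope,yaw [ 30.06 345.45] n 11874 rms 0.0005 mid(low end+57) [0.517  0.1537 0.2231] low/high ext (np.float64(-0.05552189462823014), np.float64(0.02920843728660653)) tip s rel mid -0.0978089169459127 760
TCP [0.5156 0.1535 0.2032] mid-TCP along/lat/z [0.0013 0.0005 0.0199] pin tip [0.4324 0.1756 0.1725] plain tip [0.5823 0.1367 0.2622]
```

```bash
python3 go.py .5015 -.204 .205 -4.95
python3 -m crank '[{"delta_pos":[0,0,0],"turn":-0.6},{"delta_pos":[0,0,0],"turn":-0.7},{"delta_pos":[0,0,0],"turn":-0.6},{"delta_pos":[0,-0.4,0],"turn":0},{"delta_pos":[0,-0.8,0],"turn":0},{"delta_pos":[0,-1,0],"turn":0},{"delta_pos":[0,-1,0],"turn":0},{"delta_pos":[0,-1,0],"turn":0},{"delta_pos":[0,-1,0],"turn":0},{"delta_pos":[0,-1,0],"turn":0}]' 
python3 go.py .5015 -.204 .205 -4.95
```

```text
t 4.85 pos [0.5152 0.1534 0.2023] yaw -14.47 F [-0.3 -0.8 -4.9] M [ 0.02  0.   -0.06] w 0.0365 g 60.6
turn -1.9 shift [ -0.57 -11.91  -0.09]
clock: 5.85
tool_pos: [0.4983, -0.034, 0.2017]
ee_rot: [-0.0, 0.044, 0.999, -0.0]
ft_force: [1.0, 0.4, -4.1]
grip_width: 0.0367
gripper_force: 60.7
t 5.85 pos [ 0.4983 -0.034   0.2017] yaw -5.1 F [ 1.   0.4 -4.1] M [-0.01 -0.06  0.01] w 0.0367 g 60.7
turn -0.03 shift [-0.59 -5.64 -0.11]
```

```bash
python3 -m crank '[{"delta_pos":[-0.1,-1,0],"turn":0},{"delta_pos":[-0.1,-1,0],"turn":0},{"delta_pos":[-0.1,-1,0],"turn":0},{"delta_pos":[-0.1,-1,0],"turn":0},{"delta_pos":[-0.1,-0.9,0],"turn":0},{"delta_pos":[-0.09,-0.5,0],"turn":0},{"delta_pos":[0,-0.24,0],"turn":0},{"delta_pos":[0,0,0],"turn":0},{"delta_pos":[0,0,0],"turn":0}]' >/dev/null
python3 go.py .5015 -.204 .180 -4.95
python3 - <<'E'
from held import *
p,d,c,mid,u=held(fn='w3.png'); P=cloud(c,d)
m=cv2.inRange(cv2.cvtColor(p,cv2.COLOR_RGB2HSV),(10,120,60),(26,255,255))
k,l,s,ce=cv2.connectedComponentsWithStats(m)
for i in range(1,k):
    if s[i,4]>40:
        Q=P[l==i]; print(ce[i].round(),s[i],np.nanmedian(Q,0).round(4),np.nanpercentile(Q,2,0).round(4),np.nanpercentile(Q,98,0).round(4))
print(proj(c,[[.38,-.1935,.1],[.552,-.2085,.1]]))
E
```

```text
t 6.75 pos [ 0.5022 -0.201   0.202 ] yaw -4.93 F [-0.  -0.1 -4. ] M [-0.01 -0.02 -0.01] w 0.0368 g 60.7
turn 0.0 shift [ 0.01 -0.1   0.73]
slope,yaw [ 29.93 354.99] n 11881 rms 0.0005 mid(low end+57) [ 0.5035 -0.2008  0.2218] low/high ext (np.float64(-0.05553937599392099), np.float64(0.02947213932469498)) tip s rel mid -0.09772519986345726 763
TCP [ 0.5022 -0.201   0.202 ] mid-TCP along/lat/z [0.0013 0.0003 0.0198] pin tip [ 0.4163 -0.1931  0.1714] plain tip [ 0.5708 -0.2067  0.2607]
[137.  58.] [116  49  42  19 635] [ 0.3799 -0.2807  0.1124] [ 0.3741 -0.2982  0.0934] [ 0.3849 -0.2701  0.1161]
[245.  57.] [226  48  38  19 640] [ 0.3875 -0.196   0.112 ] [ 0.3813 -0.2104  0.0874] [ 0.3919 -0.1818  0.1158]
[353.  57.] [333  49  41  19 625] [ 0.3944 -0.1109  0.1128] [ 0.3887 -0.1225  0.0952] [ 0.3998 -0.0941  0.116 ]
[252. 116.] [243  91  19  50 901] [ 0.4297 -0.194   0.1852] [ 0.4166 -0.1996  0.177 ] [ 0.4414 -0.1886  0.1932]
[504. 197.] [494 191  18  15 177] [0.5648 0.125  0.023 ] [0.5591 0.1226 0.0108] [0.5705 0.1311 0.0344]
[158. 237.] [142 225  33  22 478] [ 0.538  -0.2946  0.1102] [ 0.5349 -0.3122  0.0923] [ 0.5461 -0.2841  0.1156]
[326. 236.] [319 226  18  20 230] [ 0.5527 -0.1304  0.1082] [ 0.5496 -0.136   0.092 ] [ 0.5598 -0.1241  0.1146]
[141. 370.] [119 358  47  26 561] [ 0.8263 -0.4142  0.0212] [ 4.918e-01 -4.369e-01 -4.000e-04] [ 0.828  -0.2288  0.2891]
[[247.33719628  49.49973264]
 [248.03814362 237.53082173]]
```

View pics/w3.png

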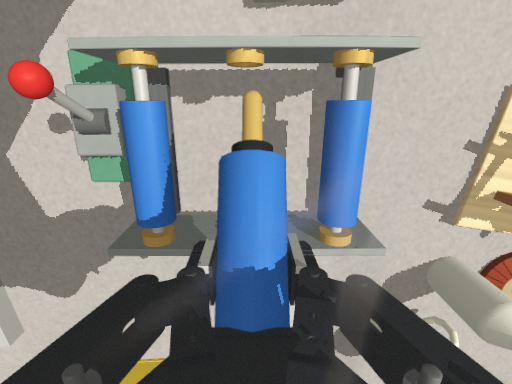

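The wrist view shows the near cup at (245,57), directly in line with the held pin tip at about (252,93). The red knob is at (30,78). I'll lower the roller and slide the pin towards the cup.

```bash
python3 -m crank '[{"delta_pos":[0,-0.17,0.3],"turn":0},{"delta_pos":[0,0,0.6],"turn":0},{"delta_pos":[0,0,0.6],"turn":0},{"delta_pos":[0,0,0.6],"turn":0},{"delta_pos":[0,0,0.33],"turn":0},{"delta_pos":[0,0,0],"turn":0},{"delta_pos":[0,0,0],"turn":0}]' >/dev/null
python3 go.py .502 -.206 .129 -4.9
python3 - <<'E'
from held import *
p,d,c,mid,u=held(); P=cloud(c,d)
m=cv2.inRange(cv2.cvtColor(p,cv2.COLOR_RGB2HSV),(10,120,60),(26,255,255))
k,l,s,ce=cv2.connectedComponentsWithStats(m)
for i in range(1,k):
    if s[i,4]>200:
        Q=P[l==i]; print(ce[i].round(),s[i],np.nanmedian(Q,0).round(4),np.nanpercentile(Q,2,0).round(4),np.nanpercentile(Q,98,0).round(4))
cv2.imwrite('pics/w4.png',p[:,:,::-1])
E
```

```text
t 7.5 pos [ 0.5019 -0.2072  0.1296] yaw -4.96 F [ 1.4 -0.3 -4. ] M [-0.03 -0.02 -0.03] w 0.0365 g 60.7
turn -0.01 shift [0.   0.04 0.02]
slope,yaw [ 29.96 354.99] n 11856 rms 0.0005 mid(low end+57) [ 0.5033 -0.207   0.1495] low/high ext (np.float64(-0.05539177993910004), np.float64(0.02941437450534101)) tip s rel mid -0.13104694601510128 869
TCP [ 0.5019 -0.2072  0.1296] mid-TCP along/lat/z [0.0014 0.0003 0.0199] pin tip [ 0.4162 -0.1993  0.099 ] plain tip [ 0.5707 -0.2129  0.1884]
[252.  35.] [ 225   20   56   31 1548] [ 0.3877 -0.1964  0.1119] [ 0.3814 -0.2105  0.0871] [ 0.392  -0.182   0.1158]
[409.  35.] [ 378   21   64   31 1503] [ 0.3945 -0.113   0.1117] [ 0.3886 -0.1228  0.0915] [ 0.3997 -0.0951  0.1159]
[95. 37.] [  64   22   64   31 1350] [ 0.3806 -0.2819  0.1108] [ 0.3742 -0.2985  0.0909] [ 0.3848 -0.27    0.1161]
[252. 116.] [243  91  19  50 894] [ 0.4296 -0.2002  0.1128] [ 0.4165 -0.2058  0.1046] [ 0.4413 -0.1948  0.1208]
```

```bash
python3 -m crank '[{"delta_pos":[0.2,0,0],"turn":0},{"delta_pos":[0.3,0,0],"turn":0},{"delta_pos":[0.3,0,0],"turn":0},{"delta_pos":[0.2,0,0],"turn":0},{"delta_pos":[0.1,0,0],"turn":0},{"delta_pos":[0,0,0],"turn":0}]' >/dev/null
python3 go.py .468 -.204 .129 -4.9
python3 -m crank '[{"delta_pos":[0.1,0,0],"turn":0},{"delta_pos":[0.05,0,0],"turn":0},{"delta_pos":[0,0,0],"turn":0},{"delta_pos":[0,0,0],"turn":0}]' >/dev/null
python3 go.py .468 -.204 .129 -4.9
```

```text
t 8.15 pos [ 0.4687 -0.2043  0.1295] yaw -4.98 F [ 1.  -0.2 -3.6] M [ 0.03 -0.02 -0.07] w 0.0368 g 60.7
turn -0.02 shift [0.02 0.01 0.02]
t 8.55 pos [ 0.4657 -0.2039  0.1296] yaw -4.96 F [ 7.1  0.1 -6.5] M [-0.05 -1.94 -0.05] w 0.0368 g 61.1
turn -0.01 shift [-0.08  0.    0.02]
```

The pin has met the cup floor, with about 7 N reaction. Next comes the first part of the swing, to about 20°.

```bash
python3 -m crank '[{"delta_pos":[0.02,0,0.1],"turn":0},{"delta_pos":[0.02,0,0.1],"turn":0},{"delta_pos":[0.02,0,0.1],"turn":0},{"delta_pos":[0.02,0,0.1],"turn":0},{"delta_pos":[0.02,0,0.1],"turn":0},{"delta_pos":[0,0,0.1],"turn":0},{"delta_pos":[0,0,0],"turn":0}]' >/dev/null
python3 go.py .4625 -.204 .110 -4.9
python3 held.py
```

```text
t 9.25 pos [ 0.4623 -0.2038  0.1115] yaw -4.96 F [ 6.5 -0.7  3.6] M [ 0.07 -0.94 -0.06] w 0.036 g 60.5
turn -0.01 shift [-0.01 -0.01  0.05]
slope,yaw [ 26.6  354.92] n 11996 rms 0.0005 mid(low end+57) [ 0.4637 -0.2035  0.1315] low/high ext (np.float64(-0.05542807981453226), np.float64(0.029675716987115807)) tip s rel mid -0.07816771860591032 304
TCP [ 0.4623 -0.2038  0.1115] mid-TCP along/lat/z [0.0014 0.0004 0.02  ] pin tip [ 0.3738 -0.1955  0.0863] plain tip [ 0.5332 -0.2097  0.1664]
```

```bash
python3 -m crank '[{"delta_pos":[0.01,0,0.1],"turn":0},{"delta_pos":[0.01,0,0.1],"turn":0},{"delta_pos":[0.01,0,0.1],"turn":0},{"delta_pos":[0.01,0,0.1],"turn":0},{"delta_pos":[0.01,0,0.1],"turn":0},{"delta_pos":[0.01,0,0.1],"turn":0},{"delta_pos":[0,0,0],"turn":0}]' >/dev/null
python3 go.py .4605 -.204 .093 -4.9
python3 - <<'E'
from held import *
held(fn='w5.png')
E
```

```text
t 10.0 pos [ 0.4614 -0.2038  0.0937] yaw -4.96 F [ 9.4 -1.   6. ] M [-0.03 -1.58  0.01] w 0.0366 g 59.3
turn -0.01 shift [ 0.03 -0.01  0.02]
slope,yaw [ 15.56 355.  ] n 12056 rms 0.0005 mid(low end+57) [ 0.4635 -0.2036  0.1141] low/high ext (np.float64(-0.05480269047601588), np.float64(0.030284806627573223)) tip s rel mid -0.07304489543856874 233
TCP [ 0.4614 -0.2038  0.0937] mid-TCP along/lat/z [0.0021 0.0003 0.0204] pin tip [ 0.3666 -0.1951  0.087 ] plain tip [ 0.5384 -0.2102  0.1351]
```

View pics/w5.png

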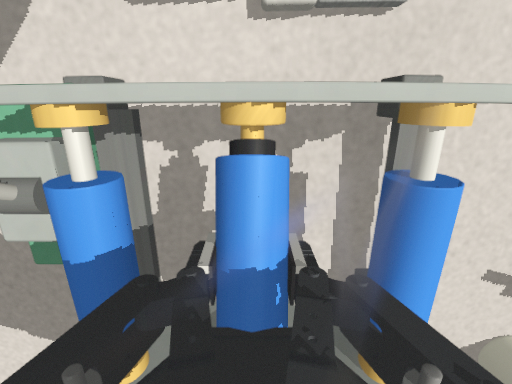

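The pin is in the near cup at (254,112) with slope 15.6°. I'll compress further, then finish the swing.

```bash
python3 -m crank '[{"delta_pos":[0.05,0,0.05],"turn":0},{"delta_pos":[0.05,0,0.05],"turn":0},{"delta_pos":[0.05,0,0.1],"turn":0},{"delta_pos":[0,0,0.1],"turn":0},{"delta_pos":[0,0,0],"turn":0}]' >/dev/null
python3 go.py .4575 -.204 .0845 -4.9
python3 held.py
python3 - <<'E'
from h import *
c=camera_info('scene');p,d=snapshot('scene')
cr=p[120:220,170:310];cv2.imwrite('pics/s1.png',cv2.resize(cr,None,fx=5,fy=5,interpolation=cv2.INTER_CUBIC)[:,:,::-1])
E
```

```text
t 10.55 pos [ 0.4576 -0.2036  0.085 ] yaw -4.94 F [12.6 -2.7  4.9] M [-0.36 -2.11  0.04] w 0.0371 g 59.3
turn -0.01 shift [ 0.   -0.01  0.02]
slope,yaw [  9.71 354.91] n 11784 rms 0.0005 mid(low end+57) [ 0.4606 -0.2035  0.1055] low/high ext (np.float64(-0.053950584570174494), np.float64(0.03082379046542852)) tip s rel mid -0.06825213991554759 111
TCP [ 0.4576 -0.2036  0.085 ] mid-TCP along/lat/z [0.003  0.0004 0.0205] pin tip [ 0.3615 -0.1947  0.0884] plain tip [ 0.5372 -0.2103  0.1186]
```

View pics/s1.png

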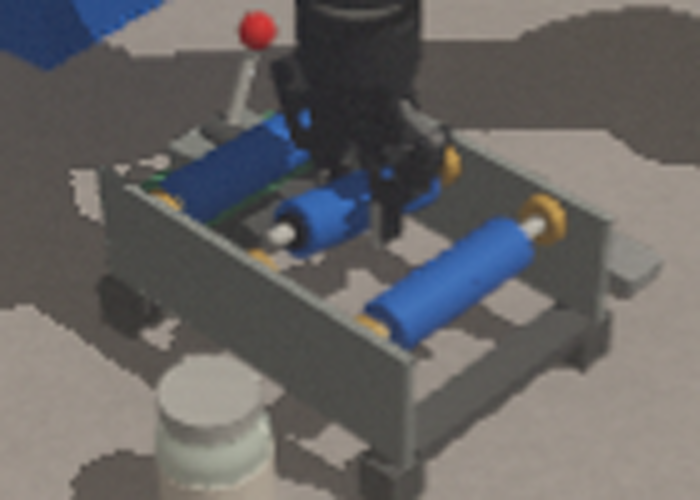

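The plain steel tip at about (275,235) is clear of the far cup's mouth at about (262,258). I'll lower it the rest of the way to level.

```bash
python3 -m crank '[{"delta_pos":[0.03,0,0.1],"turn":0},{"delta_pos":[0.02,0,0.1],"turn":0},{"delta_pos":[0,0,0.1],"turn":0},{"delta_pos":[0,0,0.06],"turn":0},{"delta_pos":[0,0,0],"turn":0}]' >/dev/null
python3 go.py .4575 -.204 .0745 -4.9
python3 held.py
```

```text
t 11.15 pos [ 0.4564 -0.2035  0.0742] yaw -4.93 F [14.2 -2.3  2.6] M [-0.37 -2.42  0.04] w 0.0365 g 59.6
turn -0.01 shift [-0.04 -0.01 -0.01]
slope,yaw [  1.41 354.94] n 11354 rms 0.0007 mid(low end+57) [ 0.4608 -0.2036  0.0947] low/high ext (np.float64(-0.052607331359919456), np.float64(0.03314516467228962)) tip s rel mid -0.06771366382631297 159
TCP [ 0.4564 -0.2035  0.0742] mid-TCP along/lat/z [0.0044 0.0003 0.0205] pin tip [ 0.3602 -0.1946  0.0922] plain tip [ 0.5385 -0.2104  0.0966]
```

```bash
python3 -m crank '[{"delta_pos":[-0.1,0,0],"turn":0},{"delta_pos":[-0.1,0,0],"turn":0},{"delta_pos":[-0.1,0,0],"turn":0},{"delta_pos":[-0.1,0,0],"turn":0},{"delta_pos":[0,0,0],"turn":0}]' >/dev/null
python3 go.py .4715 -.204 .0745 -4.9
python3 held.py
```

```text
t 11.7 pos [ 0.4675 -0.2044  0.0741] yaw -4.94 F [ 7.6 -2.3  1.7] M [-0.35 -1.21  0.14] w 0.0364 g 59.6
turn -0.01 shift [-0.13  0.03 -0.01]
slope,yaw [-358.9   354.72] n 11362 rms 0.0048 mid(low end+57) [ 0.4713 -0.2041  0.129 ] low/high ext (np.float64(-0.05328758612140785), np.float64(0.03281792727513723)) tip s rel mid nan 0
TCP [ 0.4675 -0.2044  0.0741] mid-TCP along/lat/z [0.0037 0.0006 0.0549] pin tip [ 0.3707 -0.1949  0.1271] plain tip [ 0.5489 -0.2113  0.1305]
```

```bash
python3 -m crank '[{"delta_pos":[-0.07,0,0],"turn":0},{"delta_pos":[-0.06,0,0],"turn":0},{"delta_pos":[0,0,0],"turn":0},{"delta_pos":[0,0,0],"turn":0}]' >/dev/null
python3 go.py .4715 -.204 .0745 -4.9
python3 - <<'E'
from h import *
p,d=snapshot('scene')
cr=p[120:220,170:310];cv2.imwrite('pics/s2.png',cv2.resize(cr,None,fx=5,fy=5,interpolation=cv2.INTER_CUBIC)[:,:,::-1])
E
```

```text
t 12.15 pos [ 0.4707 -0.2048  0.0739] yaw -4.96 F [ 6.8 -2.   0.8] M [-0.36 -0.93  0.1 ] w 0.0365 g 59.6
turn -0.01 shift [-0.03  0.03 -0.02]
```

View pics/s2.png

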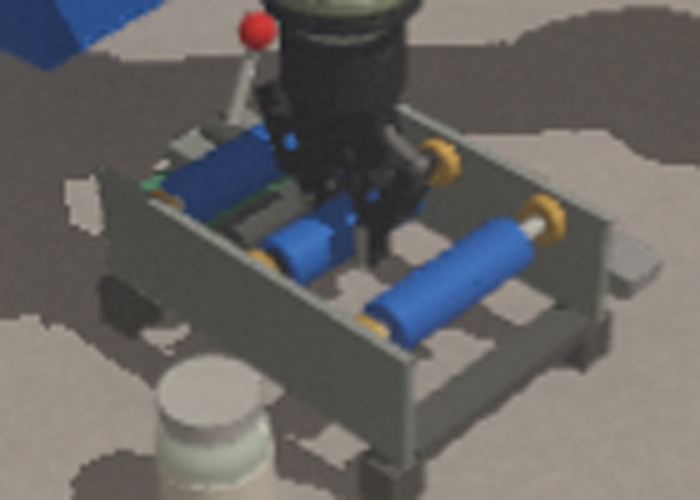

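The plain end now sits inside the far cup at (265,258), so I'll release and rise.

```bash
python3 -m crank '[{"delta_pos":[0,0,0],"turn":0},{"delta_pos":[0,0,0],"turn":0},{"delta_pos":[0,0,0],"turn":0},{"delta_pos":[0,0,0],"turn":0},{"delta_pos":[0,0,0],"turn":0},{"delta_pos":[0,0,0],"turn":0}]' 0 >/dev/null
python3 go.py .4707 -.2048 .2 -4.9
python3 -m crank '[{"delta_pos":[0,0,-0.3],"turn":0},{"delta_pos":[0,0,-0.6],"turn":0},{"delta_pos":[0,0,-0.7],"turn":0},{"delta_pos":[0,0,-0.7],"turn":0},{"delta_pos":[0,0,-0.7],"turn":0},{"delta_pos":[0,0,-0.7],"turn":0},{"delta_pos":[0,0,-0.5],"turn":0},{"delta_pos":[0,0,-0.5],"turn":0},{"delta_pos":[0,0,0],"turn":0}]' >/dev/null
python3 - <<'E'
from h import *
from go import plan
plan([.35,-.34,.2],-4.9)
p,d,c=shot('wrist','w6.png');P=cloud(c,d)
h=cv2.cvtColor(p,cv2.COLOR_RGB2HSV)
for nm,lo,hi in (('blue',(105,120,30),(125,255,255)),('red',(0,200,100),(6,255,255))):
    k,l,s,ce=cv2.connectedComponentsWithStats(cv2.inRange(h,lo,hi))
    for i in range(1,k):
        if s[i,4]>200: Q=P[l==i];print(nm,ce[i].round(),s[i],np.nanmedian(Q,0).round(4),np.nanpercentile(Q,2,0).round(4),np.nanpercentile(Q,98,0).round(4))
E
```

```text
t 12.8 pos [ 0.4694 -0.2043  0.0735] yaw -4.97 F [-0.5  0.2  0.8] M [-0.01  0.02  0.  ] w 0.0855 g 0.0
turn -0.01 shift [-0.04 -0.01 -4.22]
t 13.7 pos [ 0.4702 -0.2047  0.2167] yaw -4.98 F [ 0.1 -0.4  0.1] M [-0.03 -0.03 -0.05] w 0.0856 g 0.0
turn -0.02 shift [ 3.61 -4.84  0.56]
blue [341. 187.] [ 318  133   49  114 4095] [ 0.4733 -0.1188  0.1154] [ 0.4272 -0.1351  0.0996] [ 0.5336 -0.0986  0.1186]
blue [164. 188.] [ 139  134   49  114 4201] [ 0.4601 -0.2872  0.1149] [ 0.4127 -0.3092  0.0955] [ 0.5202 -0.2722  0.1185]
blue [252. 189.] [ 234  134   38  114 3959] [ 0.4696 -0.2041  0.111 ] [ 0.4203 -0.2232  0.0993] [ 0.5296 -0.1849  0.1141]
red [ 64. 124.] [ 44 108  38  32 517] [ 0.3938 -0.3416  0.1508] [ 0.381  -0.3541  0.1414] [ 0.4035 -0.3343  0.157 ]
```

View pics/w6.png

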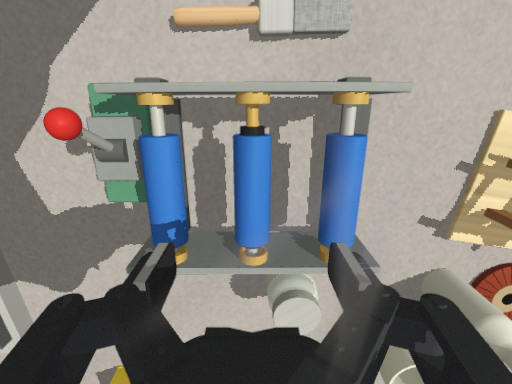

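The roller lies level between both cups at (252,100) and (253,257). Its tube is about 4 mm lower than its neighbours, as expected for a seated pin. Next is the lever, with its knob at (63,124).

```bash
python3 -m crank '[{"delta_pos":[0.3,-0.4,0],"turn":0},{"delta_pos":[0.5,-0.6,0],"turn":0},{"delta_pos":[0.6,-0.7,0],"turn":0},{"delta_pos":[0.6,-0.7,0],"turn":0},{"delta_pos":[0.6,-0.7,0],"turn":0},{"delta_pos":[0.6,-0.7,0],"turn":0},{"delta_pos":[0.5,-0.6,0],"turn":0},{"delta_pos":[0.4,-0.4,0],"turn":0},{"delta_pos":[0,0,0],"turn":0}]' 255
python3 go.py .3346 -.3416 .136 -4.9
```

```text
clock: 14.65
tool_pos: [0.3317, -0.3387, 0.214]
ee_rot: [-0.001, 0.045, 0.999, 0.0]
ft_force: [0.6, -0.1, -0.2]
grip_width: 0.0003
gripper_force: 0.0
t 14.65 pos [ 0.3317 -0.3387  0.214 ] yaw -5.19 F [ 0.6 -0.1 -0.2] M [ 0.04  0.04 -0.03] w 0.0003 g 0.0
turn -0.06 shift [-0.11 -0.09  2.6 ]
```

```bash
python3 -m crank '[{"delta_pos":[0,-0.09,0.4],"turn":0},{"delta_pos":[0,0,0.6],"turn":0},{"delta_pos":[0,0,0.6],"turn":0},{"delta_pos":[0,0,0.6],"turn":0},{"delta_pos":[0,0,0.4],"turn":0},{"delta_pos":[0,0,0],"turn":0}]' >/dev/null
python3 go.py .4387 -.3506 .136 -4.9
python3 -m crank '[{"delta_pos":[-0.3,0,0],"turn":0},{"delta_pos":[-0.3,0,0],"turn":0},{"delta_pos":[-0.3,0,0],"turn":0},{"delta_pos":[-0.3,0,0],"turn":0},{"delta_pos":[-0.3,0,0],"turn":0},{"delta_pos":[-0.3,0,0],"turn":0},{"delta_pos":[-0.3,0,0],"turn":0},{"delta_pos":[-0.3,0,0],"turn":0},{"delta_pos":[-0.3,0,0],"turn":0},{"delta_pos":[-0.3,0,0],"turn":0}]' >/dev/null
python3 go.py .4387 -.3506 .136 -4.9
python3 -m crank '[{"delta_pos":[-0.1,0,0],"turn":0},{"delta_pos":[-0.1,0,0],"turn":0},{"delta_pos":[-0.1,0,0],"turn":0},{"delta_pos":[0,0,0],"turn":0}]' >/dev/null
python3 go.py .4387 -.3506 .136 -4.9
```

```text
t 15.25 pos [ 0.3338 -0.3389  0.1347] yaw -4.93 F [-0.6  0.4  0.6] M [-0.02  0.03 -0.06] w -0.0001 g 0.0
turn -0.01 shift [-3.52 -0.09 -0.04]
t 16.25 pos [ 0.4246 -0.3476  0.1364] yaw -4.97 F [-1.1  0.5  0.4] M [-0.08  0.21  0.01] w 0.0 g 0.5
turn -0.01 shift [-0.48 -0.06  0.01]
t 16.65 pos [ 0.4331 -0.3485  0.1365] yaw -4.97 F [ 0.4 -0.8  0.3] M [ 0.02  0.03 -0.03] w -0.0 g 0.0
turn -0.01 shift [-0.19 -0.06  0.02]
```

Still moving freely, so I'll continue to the stop.

```bash
python3 -m crank '[{"delta_pos":[-0.1,0,0],"turn":0},{"delta_pos":[-0.07,0,0],"turn":0},{"delta_pos":[0,0,0],"turn":0}]' >/dev/null
python3 go.py .4387 -.3506 .136 -4.9
python3 -m crank '[{"delta_pos":[-0.07,0,0],"turn":0},{"delta_pos":[-0.07,0,0],"turn":0},{"delta_pos":[0,0,0],"turn":0}]' >/dev/null
python3 go.py .4387 -.3506 .136 -4.9
python3 - <<'E'
from h import *
for n in('top','scene'):
    p,d,c=shot(n);P=cloud(c,d)
    k,l,s,ce=cv2.connectedComponentsWithStats(cv2.inRange(cv2.cvtColor(p,cv2.COLOR_RGB2HSV),(0,180,80),(6,255,255)))
    for i in range(1,k):
        Q=P[l==i];m=np.nanmedian(Q,0)
        if s[i,4]>8 and m[1]<-.3 and m[0]<.6:print(n,s[i,4],m.round(4),np.nanpercentile(Q,2,0).round(4),np.nanpercentile(Q,98,0).round(4))
E
```

```text
t 16.95 pos [ 0.4382 -0.3489  0.1365] yaw -4.97 F [-0.4  0.5  0.5] M [-0.06 -0.03  0.01] w 0.0001 g 0.0
turn -0.01 shift [-0.02 -0.05  0.02]
t 17.25 pos [ 0.4393 -0.3491  0.1361] yaw -5.05 F [-17.6   2.8   9.7] M [ 0.7   3.68 -0.1 ] w -0.0001 g 8.8
turn -0.03 shift [ 0.02 -0.05  0.  ]
top 50 [ 0.4645 -0.3527  0.1525] [ 0.4569 -0.3616  0.1452] [ 0.4739 -0.3458  0.1557]
```

The lever is at its stop, with 17 N and the ball at x of about 0.463 as predicted. I'll back off, rise and check.

```bash
python3 -m crank '[{"delta_pos":[0.2,0,0],"turn":0},{"delta_pos":[0.5,0,0],"turn":0},{"delta_pos":[0.6,0,0],"turn":0},{"delta_pos":[0.6,0,-0.4],"turn":0},{"delta_pos":[0.4,0,-0.7],"turn":0},{"delta_pos":[0.2,0,-0.7],"turn":0},{"delta_pos":[0,0,-0.7],"turn":0},{"delta_pos":[0,0,-0.6],"turn":0},{"delta_pos":[0,0,-0.3],"turn":0},{"delta_pos":[0,0,0],"turn":0}]'
python3 - <<'E'
from h import *
p,d,c=shot('top');P=cloud(c,d);h=cv2.cvtColor(p,cv2.COLOR_RGB2HSV)
for nm,lo,hi in (('blue',(105,120,50),(125,255,255)),('red',(0,180,80),(6,255,255))):
    k,l,s,ce=cv2.connectedComponentsWithStats(cv2.inRange(h,lo,hi))
    for i in range(1,k):
        Q=P[l==i];m=np.nanmedian(Q,0)
        if s[i,4]>40 and m[1]<-.05 and m[0]<.6:print(nm,s[i,4],m.round(4),np.nanpercentile(Q,2,0).round(4),np.nanpercentile(Q,98,0).round(4))
cv2.imwrite('pics/t2.png',cv2.resize(p[150:310,100:430],None,fx=2.4,fy=2.4,interpolation=cv2.INTER_CUBIC)[:,:,::-1])
E
```

```text
clock: 18.35
tool_pos: [0.3679, -0.343, 0.2393]
ee_rot: [0.001, 0.043, 0.999, -0.001]
ft_force: [0.8, 0.0, -0.6]
grip_width: 0.0002
gripper_force: 0.0
blue 841 [ 0.482  -0.113   0.1157] [ 0.4287 -0.1322  0.1037] [ 0.5378 -0.0942  0.1203]
blue 841 [ 0.475  -0.2016  0.1111] [ 0.4213 -0.2225  0.0989] [ 0.5306 -0.1846  0.116 ]
blue 881 [ 0.4677 -0.2891  0.1154] [ 0.413  -0.3105  0.1003] [ 0.5231 -0.2727  0.1202]
red 110 [ 0.4622 -0.3504  0.1509] [ 0.4506 -0.3691  0.0678] [ 0.4738 -0.3414  0.1556]
```

View pics/t2.png

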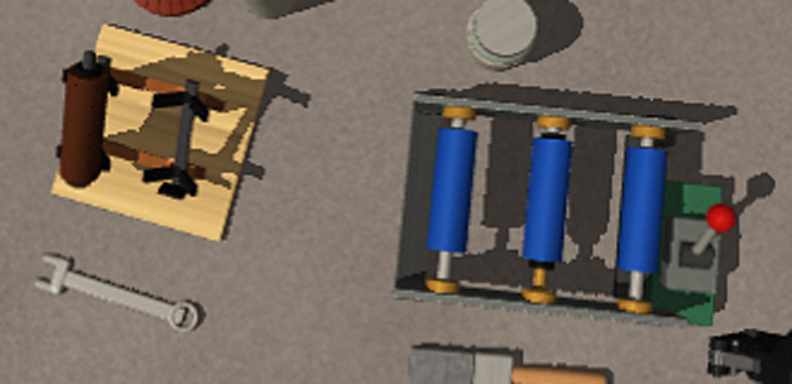

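The final view shows the middle roller seated in both cups at (554,124) and (540,294), in line with its neighbours. The knob is over at the far side at (721,217), and the worn roller and wrench are where they were.

```bash
python3 -c "
from station import job_done; print(job_done())"
```

```text
the job is handed in; nothing more can be done
None
```

I fitted the blue roller in the middle bay with both pins seated in their cups, pushed the brake lever to its far stop, and handed the job in at about 18 s on the robot's clock; the worn roller stayed in its cradle and nothing else on the bench was touched.

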